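# Find the bore of a rod end cap, dry-fit it and hold it bore-up for the glue

## Task

The bare end of the retort stand's cross rod needs its orange blind end cap, the one lying on the dissection mat in the tray; both its ends look alike, so find by feel which end is bored by trying it on the rod, and push the cap fully home on the rod to dry-fit it. Then pull it off again, turn it bore up and hold it upright and still in the gripper over the tray, more than a hand's breadth (100 mm) above the bench, ready for a drop of glue. Finish while still holding it there, and leave the spare cap in the kidney dish, the dish, the petri dish and the green probe where they lie.

Things in the scene. Friction and masses are not known exactly. Their poses are not given: they have to be found in the camera images.
- cap_a: One of two identical-looking orange end caps, holes black inside (one on the mat, the spare in the dish; either name may be in either place). Octagonal prism, 56 mm long, 34 mm over flats, 50-90 g, lying on a flat. Origin at its centre; x axis along its length. One end (+x or -x: not told, and opposite in the two caps) has a blind bore 15 mm wide, 36 mm deep; the other a look-alike dimple 3 mm deep.
- cap_b: The other orange end cap: same sizes, origin and axis as cap_a, its bored end also to be found. With a cap fully home on the rod the rod's end lies 8 mm past the cap's centre; wrong way round, in the dimple, it stops 25 mm short of the centre.
- rod_tip (a point): Centre of the bare end of the stand's level steel cross rod, 140 mm above the bench; rigid, 12 mm in diameter, end chamfered over 3 mm to 7 mm. x axis points out of the rod's end along the rod, z up. The bare rod runs back 185 mm to a boss head (30 mm along the rod, 34 mm high) on a vertical 12 mm post, 410 mm high, 200 mm behind the tip.
- stand: Retort stand, steel and grey, fixed. Origin at bench level under its post; x is the direction of the cross rod, whose line lies 24 mm to the +y side of the post. Its cast base, 200 x 120 mm and 14 mm high, reaches from 40 mm behind the post to 160 mm ahead of it, under the rod.
- tray: Black plastic tray, fixed, 360 mm along its x, 480 mm along its y, rim 16 mm high; origin at the centre of its underside, at bench level; floor 3 mm above the bench. On it lies a thin fixed blue-green rubber dissection mat, 190 mm (x) by 190 mm (y), centred at x -30 mm, y -55 mm in the tray's frame, its top 5 mm above the bench; one cap lies on it.
- dish: Kidney-shaped steel dish, loose, standing on the tray on the side away from the stand; about 248 mm along its x, 130 mm along its y, 36 mm high, floor 2 mm thick; origin at the centre of its underside. The spare cap lies in it within 25 mm of its origin.
- petri: Clear plastic petri dish, loose, 80 mm in diameter, 15 mm high, on the tray; origin at the centre of its underside. Not to be disturbed.
- probe: Green plastic probe, loose, 155 mm long along its x, 16 mm wide at most, 6 mm high, lying on the tray beyond the mat; origin at its underside near the middle. Not to be disturbed.
Not all that is in view belongs to the job. Leave any purple look-alike of the cap_b alone.

How it is judged:
On the way:
1. the cap from the mat is pushed, bored end first, fully home on the rod (within 3 mm), the spare still in the dish ((((x of cap_a in the frame of rod_tip between -0.012 and -0.005 m and y of cap_a in the frame of rod_tip between -0.004 and 0.004 m and z of cap_a in the frame of rod_tip between -0.004 and 0.004 m and angle between the x axis of cap_a and the x axis of rod_tip, either way round below 0.12 rad) and horizontal distance between cap_b and dish below 0.05 m and height (world z) of cap_b below 0.04 m and distance of cap_b from where it was at the start of the episode below 0.02 m) or ((x of cap_b in the frame of rod_tip between -0.012 and -0.005 m and y of cap_b in the frame of rod_tip between -0.004 and 0.004 m and z of cap_b in the frame of rod_tip between -0.004 and 0.004 m and angle between the x axis of cap_b and the x axis of rod_tip, either way round below 0.12 rad) and horizontal distance between cap_a and dish below 0.05 m and height (world z) of cap_a below 0.04 m and distance of cap_a from where it was at the start of the episode below 0.02 m))), for 0.2 s.
At the end, for the whole second after the job is handed in: The cap from the mat is gripped bore up (axis within 0.25 rad of vertical), at rest, over the tray, its centre 100 to 600 mm above the bench, clear of the rod; the spare lies in the dish within 20 mm of its start; dish, petri dish and probe within 30 mm of theirs (((angle between cap_a's own x axis and vertical below 0.25 rad and height (world z) of cap_a between 0.1 and 0.6 m and x of cap_a in the frame of tray between -0.18 and 0.18 m and y of cap_a in the frame of tray between -0.24 and 0.24 m and contact force between cap_a and the fingers above 1 N and contact force between cap_a and stand below 0.1 N and linear speed of cap_a below 0.03 m/s and angular speed of cap_a below 0.3 rad/s and horizontal distance between cap_b and dish below 0.05 m and height (world z) of cap_b below 0.04 m and distance of cap_b from where it was at the start of the episode below 0.02 m) or (angle between cap_b's own x axis and vertical above 2.89159 rad and height (world z) of cap_b between 0.1 and 0.6 m and x of cap_b in the frame of tray between -0.18 and 0.18 m and y of cap_b in the frame of tray between -0.24 and 0.24 m and contact force between cap_b and the fingers above 1 N and contact force between cap_b and stand below 0.1 N and linear speed of cap_b below 0.03 m/s and angular speed of cap_b below 0.3 rad/s and horizontal distance between cap_a and dish below 0.05 m and height (world z) of cap_a below 0.04 m and distance of cap_a from where it was at the start of the episode below 0.02 m)) and distance of each of dish, petri, probe from where it was at the start of the episode below 0.03 m); the arm keeps its last pose, push and grip.
It fails at once if both caps disturbed: the spare moved more than 20 mm (distance of each of cap_a, cap_b from where it was at the start of the episode above 0.02 m).
It fails at once if the kidney dish moved more than 30 mm (distance of dish from where it was at the start of the episode above 0.03 m).
It fails at once if the petri dish moved more than 30 mm (distance of petri from where it was at the start of the episode above 0.03 m).
It fails at once if the green probe moved more than 30 mm (distance of probe from where it was at the start of the episode above 0.03 m).
It also fails if it takes over 61 s, if anything falls off the work surface, if the arm or the gripper's body presses on something with over 40 N, if the wrist force passes 120 N, or if a joint passes its speed limit or range.

## Robot

A 7-joint arm with a two-finger parallel gripper is mounted at the origin on the work surface. World frame = base frame: x ahead of the robot, y to its left, z up, the work surface at z = 0. Lengths are in m, angles in rad, forces in N, time in s.
With the tool pointing down it reaches from about 0.425 to 0.925 m from the base axis. Payload 6.8 kg.
Tool frame: the origin (TCP) lies on the centre line of the jaws, within the pads' length; the fingertips stand bot.tip_reach ahead of it and the grasp point (between the pads) lies 3 mm ahead of it (bot.tip_reach is the distance from the TCP to the fingertips, in m); z points along the fingers, y is the line along which they close (so a half turn about z gives the same grasp; the last joint's range is limited). The gripper opens to 85 mm and grips with 20 to 120 N. Pads are 22 mm wide; open, the fingers measure 114 mm over their backs; the gripper's body (76 mm by 85 mm) begins 54 mm behind the grasp point. The pads swing forward as they close: fully open they stand 13 mm farther back than shut.
Start: joints at [-0.108, 0.477, 0.022, 1.555, -0.011, 1.109, -0.083], TCP at [0.675, 0, 0.23] pointing down, gripper open.
Joint ranges: [-2.96, 2.96], [-0.34, 2.1], [-1.41, 1.46], [0.24, 2.44], [-1.37, 4.51], [0.17, 1.92], [-2.96, 2.96]. Speed limits (rad/s): [2.39, 2.39, 3.14, 3.14, 3.14, 3.14, 3.14].

## Interface

Orientations are given as a unit quaternion [w, x, y, z].
In Python, from station import bot gives the robot as it stands.
- The arm moves only by the tool jog_arm, never from a script. Its argument "deltas" is a list of rows, each a list of 7 numbers: the shift along the world's x, y, z in m, then the turn, a rotation vector about the world's x, y, z in rad, then the opening, from 0 (shut) to 1 (fully open). In form: [[x, y, z, rx, ry, rz, grip], ...]. A call has 1 to 10 rows; each row shifts and turns the commanded pose from where the row before left it; what a row does not reach is not made up. A row lasts 1/10 s, in which the tool goes at most 50 mm and 8.59 degrees, less where a joint would pass 70% of its speed; a pose out of reach is approached as far as the arm can. A call with a gripper value outside its range is refused whole. The fingers move at their own pace and stop on an object; "newtons" is the grip in N (left out, the last holds). Time passes only in rows, so rows that do not move let the fingers close. It gives the time, the measured TCP pose, the force, the opening and the grip force at its end, in the units of the state.
- bot.get_obs(): the state, without advancing time (a new reading comes with each control period).
- bot.read_camera(name): name is "scene" or "side" or "wrist"; returns a dict with "img" (400x640x3 uint8, red, green, blue), "K" (3x3 intrinsics, pixels), "eye" and "attitude" of the camera in the world. Camera axes: x right, y down, z forward; pixel columns grow to the right and rows downward; lengths in m; the calibration is good to about 2 mm. A picture is of the moment at which its call begins. There is no depth.
- bot.hand_in(): hands the job in; it is judged then, once.
The state is a dict: "t": time; "q": joint angles; "joint_vel": joint speeds; "joint_torque": joint torques, N m; "eef_pos": TCP position; "tool_rot": TCP orientation; "contact_force": force on the tool from outside, world axes, zero at the start; "torque": the same for the moment, N m; "gripper_width": opening from 0.0 (shut) to 1.0 (fully open); "grasp_force": force on a finger pad.
Only numpy, scipy, OpenCV 4.12 (cv2) and the standard library are available. Lean on these libraries where they do the work, as an engineer would, in place of code of your own. Each camera call takes 0.05 s, during which the arm holds its last target. There are 200 camera calls.

## Working session

There is one attempt and no reset: what is moved stays moved. The work goes in short steps, Python scripts to look and compute and a tool call to move; the robot and the scene stay as the last step left them, time stands still between calls to the robot, and variables do not carry over. Pictures are saved under pics/ and viewed, at most 11 in all, crops included, and the job is handed in when it is done.

Besides the shell and the picture viewer there is one more tool, called after "Request:" as name(argument=value, ...), one argument or row to a line, values as JSON. jog_arm: Moves the arm, as the interface text tells. Its arguments: {"type":"object","properties":{"deltas":{"type":"array"},"newtons":{"type":"number"}},"required":["deltas"]}

```bash
mkdir -p pics; cat > h.py <<'E'
import numpy as np,cv2
from station import bot
from scipy.spatial.transform import Rotation as R
def grab(n,f=None):
    c=bot.read_camera(n)
    if f: cv2.imwrite('pics/'+f,c['img'][:,:,::-1])
    return c
def rot(c):
    a=np.array(c['attitude'],float)
    return a if a.shape==(3,3) else R.from_quat(a[[1,2,3,0]]).as_matrix()
def topl(c,u,v,z):
    d=rot(c)@np.linalg.inv(c['K'])@np.array([u,v,1.]); e=np.array(c['eye'])
    return e+d*(z-e[2])/d[2]
def proj(c,p):
    q=np.array(c['K'])@(rot(c).T@(np.array(p)-np.array(c['eye']))); return q[:2]/q[2]
E
python3 - <<'E'
from h import *
ims=[]
for n in ['scene','side','wrist']:
    c=grab(n,n+'0.png'); print(n,c['eye'],c['attitude'],np.array(c['K'])[[0,0,1],[0,2,2]])
print(bot.get_obs(),bot.tip_reach)
E
```

```text
scene [1.18343609 0.35433368 0.95171303] [-0.13401907  0.40890587  0.8516282  -0.29927292] [429.31276644 319.90470896 200.97802786]
side [ 0.14777663 -0.5964969   0.95046541] [-0.33582833  0.8632478  -0.35189593  0.13487706] [475.7525408  316.64103328 195.72368503]
wrist [0.67422533 0.07027324 0.37202697] [ 1.38138824e-01  9.90412540e-01 -4.40726659e-04 -6.86442181e-04] [346.52993319 315.54339552 201.13577496]
{'t': 0.15, 'q': array([-0.108079  ,  0.47761824,  0.02235656,  1.55618863, -0.01148356,
        1.10928319, -0.0831357 ]), 'joint_vel': array([-6.61537477e-04, -3.54867817e-03,  1.90548488e-03, -1.83980293e-03,
       -6.44682933e-04,  1.38985499e-03,  1.07946288e-05]), 'joint_torque': array([ 1.55385478e-03, -5.96924365e+01,  1.60940632e+00, -2.81490952e+01,
        1.26662746e-02,  6.56643446e-03,  5.58682734e-05]), 'eef_pos': array([ 6.74562814e-01, -2.94150202e-05,  2.29358959e-01]), 'tool_rot': array([-4.41875540e-04,  7.07120760e-01,  7.07092471e-01, -5.22786808e-04]), 'contact_force': array([0.18634582, 0.01435267, 0.03263813]), 'torque': array([-0.01666121, -0.02249039, -0.021416  ]), 'grasp_force': 0.0, 'gripper_width': 1.0009096300414582} 0.022
```

View pics/scene0.png

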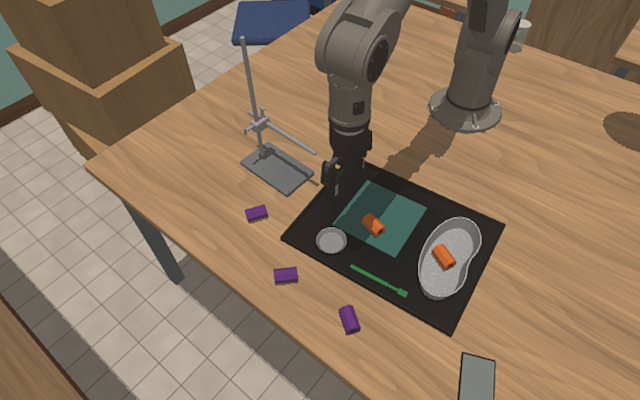

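View pics/side0.png

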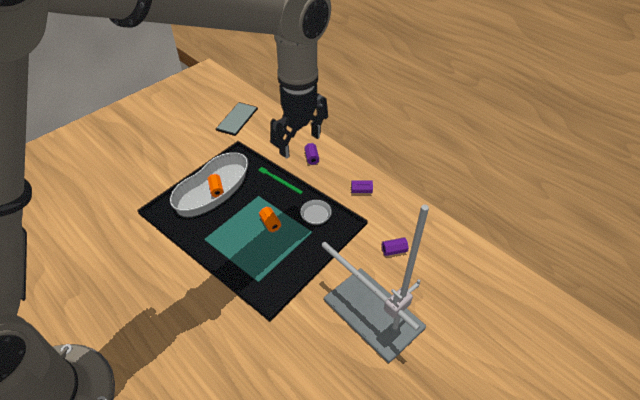

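View pics/wrist0.png

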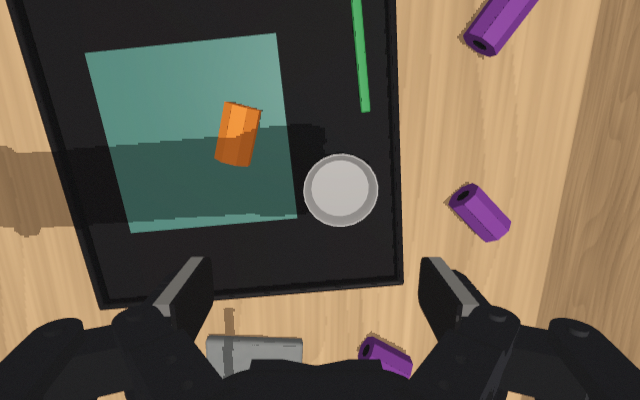

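The wrist view shows the mat's cap at about (238,134). The rod tip is near (325,245) in the side view and (315,153) in the scene view, and the spare is in the dish. I'll fit the cap by silhouette and zoom in on the rod.

```bash
cat >> h.py <<'E'
from scipy.optimize import minimize
def mask(c,near,r=45):
    h=cv2.cvtColor(c['img'],cv2.COLOR_RGB2HSV)
    m=cv2.inRange(h,(5,150,60),(20,255,255))
    n,l,s,ce=cv2.connectedComponentsWithStats(m)
    k=min([i for i in range(1,n) if s[i,4]>60],key=lambda i:np.linalg.norm(ce[i]-near))
    return ((l==k)*255).astype(np.uint8)
O=np.array([[np.cos(a),np.sin(a)] for a in np.pi/8+np.arange(8)*np.pi/4])*.017/np.cos(np.pi/8)
def prism(p,yaw,pitch=0):
    L=np.array([[s*.028,a,b] for s in(-1,1) for a,b in O])
    return R.from_euler('zy',[yaw,pitch]).apply(L)+p
def sil(c,P):
    m=np.zeros((1600,2560),np.uint8); q=np.array([proj(c,p) for p in P])
    cv2.fillConvexPoly(m,cv2.convexHull(np.round((q+.5)*4*16-8).astype(np.int32)),255,shift=4); return m
def fitcap(cs,ms,x0,z):
    M=[cv2.resize(m,(2560,1600),interpolation=cv2.INTER_LINEAR)>127 for m in ms]
    def cost(v):
        J=0
        for c,m in zip(cs,M):
            s=sil(c,prism(np.array([v[0],v[1],z]),v[2]))>0; J+=1-(s&m).sum()/(s|m).sum()
        return J
    r=min((minimize(cost,[x0[0],x0[1],y],method='Nelder-Mead',options=dict(initial_simplex=[[x0[0],x0[1],y],[x0[0]+.01,x0[1],y],[x0[0],x0[1]+.01,y],[x0[0],x0[1],y+.3]],maxiter=90)) for y in x0[2]),key=lambda r:r.fun)
    return r.x,r.fun
E
python3 - <<'E'
from h import *
cs=[grab(n) for n in['scene','side','wrist']]
nr=[(373,224),(269,219),(238,134)]
for c,n in zip(cs,nr): print(topl(c,*n,.022))
ms=[mask(c,n) for c,n in zip(cs,nr)]
x0=topl(cs[2],*nr[2],.022)
print(fitcap(cs,ms,[x0[0],x0[1],[1.3,0.9]],.022))
for i in range(3): print(i,fitcap(cs[i:i+1],ms[i:i+1],[x0[0],x0[1],[1.3]],.022))
for n,pts in zip((0,1),([(315,153),(265,125)],[(325,245),(390,293)])):
    for p in pts: print(n,topl(cs[n],*p,.14))
a=cs[0]['img'][90:200,230:340][:,:,::-1]; b=cs[1]['img'][225:335,310:430][:,:,::-1]
cv2.imwrite('pics/rod.png',np.vstack([np.hstack([cv2.resize(a,None,fx=3.4,fy=5,interpolation=2),cv2.resize(b,None,fx=3.4,fy=5,interpolation=2)])]))
E
```

```text
[0.59644773 0.0392235  0.022     ]
[0.59619516 0.04079952 0.022     ]
[0.59692094 0.04023472 0.022     ]
(array([0.59636003, 0.04008503, 1.31955931]), np.float64(0.22827794222356634))
0 (array([0.59682167, 0.04050347, 1.29005456]), np.float64(0.1008056960839423))
1 (array([0.59705885, 0.04002153, 1.30638648]), np.float64(0.07720588235294112))
2 (array([0.59598336, 0.04029001, 1.31327526]), np.float64(0.029139072847682135))
0 [ 0.5768813  -0.17131654  0.14      ]
0 [ 0.57871827 -0.35167109  0.14      ]
1 [ 0.57733555 -0.17716909  0.14      ]
1 [ 0.58595934 -0.34729608  0.14      ]
```

View pics/rod.png

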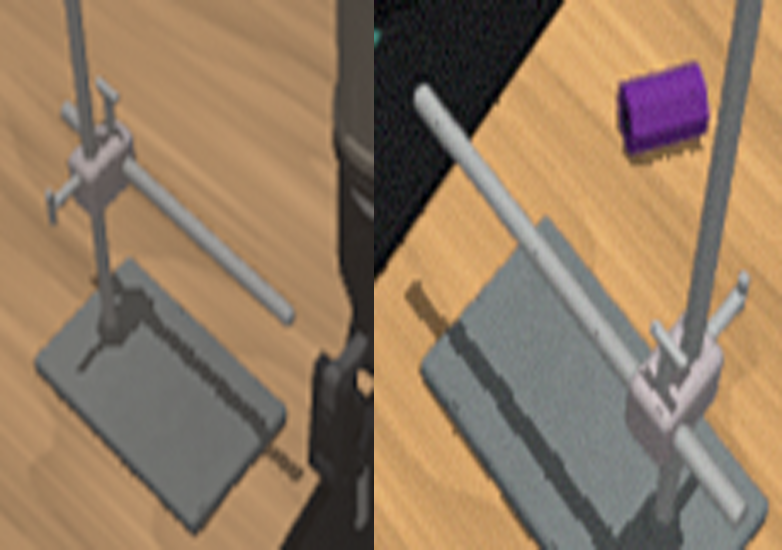

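The rod's end is at about (323.5,242.5) in the side view and (315.5,153.5) in the scene view. I'll refine its line by segmentation.

```bash
cat > rod.py <<'E'
from h import *
from scipy.optimize import least_squares
def lines(c,p0,p1):
    # sub-pixel centre of the bright grey rod on profiles across it
    g=c['img'].astype(np.float32); sat=g.max(2)-g.min(2); w=g.mean(2)
    p0,p1=np.array(p0,float),np.array(p1,float);d=(p1-p0)/np.linalg.norm(p1-p0);n=np.array([-d[1],d[0]])
    out=[];s=np.arange(-9,9.01,.25)
    for t in np.linspace(.08,.8,25):
        q=(p0+t*(p1-p0)+s[:,None]*n).astype(np.float32)
        def samp(a): return cv2.remap(a,q[:,:1].copy(),q[:,1:].copy(),cv2.INTER_LINEAR)[:,0]
        m=(samp(sat)<32)&(samp(w)>115)
        if 8<m.sum()<48: out.append(np.r_[p0+t*(p1-p0)+s[m].mean()*n,m.sum()/4])
    return np.array(out)
cs={n:grab(n) for n in['scene','side']}
for n,a,b in (('scene',(315,153),(272,126)),('side',(324,243),(382,298))):
    L=lines(cs[n],a,b); 
    if len(L)<5: print(n,'few',len(L)); continue
    W=np.array([topl(cs[n],u,v,.14)[:2] for u,v,_ in L])
    k=np.polyfit(W[:,1],W[:,0],1); r=W[:,0]-np.polyval(k,W[:,1])
    print(n,len(L),'slope dx/dy',k[0],'x at -.17',np.polyval(k,-.17),'at -.33',np.polyval(k,-.33),'std',r.std(),'w',np.median(L[:,2]))
print(topl(cs['scene'],315.6,153.4,.14),topl(cs['side'],323.5,242.4,.14))
E
python3 rod.py
python3 - <<'E'
from h import *
c=bot.read_camera('wrist'); print('petri',topl(c,341,190,.015),'tray corner',topl(c,402,283,.016),topl(c,101,307,.016),'mat',[topl(c,*p,.005)[:2].round(3) for p in((85,54),(276,34),(297,218),(131,233))])
E
```

```text
scene 25 slope dx/dy 0.046079583766442694 x at -.17 0.5760679300435001 at -.33 0.5686951966408692 std 0.00029983918186586686 w 3.5
side 16 slope dx/dy 0.08507543858365385 x at -.17 0.5792753804244969 at -.33 0.5656633102511124 std 0.0015788039032825591 w 5.125
[ 0.5770429  -0.16913201  0.14      ] [ 0.57988298 -0.17012196  0.14      ]
petri [ 0.70152874 -0.01918336  0.015     ] tray corner [ 0.77354128 -0.12896109  0.016     ] [ 0.42283316 -0.15989627  0.016     ] mat [array([0.448, 0.117]), array([0.636, 0.134]), array([ 0.654, -0.054]), array([ 0.465, -0.072])]
```

Request:
jog_arm(
  deltas=[
    [-0.039,0.02,-0.04,0,0,-0.13,0.75],
    [-0.039,0.02,-0.04,0,0,-0.128,0.75],
    [0,0,0,0,0,0,0.75],
  ],
  newtons=60,
)

```text
t: 0.75
eef_pos: [0.5994, 0.0361, 0.1562]
tool_rot: [-0.005, 0.792, 0.611, -0.007]
contact_force: [-0.6, 0.6, 0.2]
gripper_width: 0.748
grasp_force: 0.0
```

Request:
jog_arm(
  deltas=[
    [-0.003,0.004,-0.04,0,0,0,0.75],
    [0,0,-0.04,0,0,0,0.75],
    [0,0,-0.035,0,0,0,0.75],
    [0,0,-0.005,0,0,0,0.75],
    [0,0,0,0,0,0,0.75],
    [0,0,0,0,0,0,0.75],
  ],
)

```text
t: 1.35
eef_pos: [0.608, 0.0377, 0.0446]
tool_rot: [0.001, 0.792, 0.61, 0.001]
contact_force: [0.8, 1.0, 0.1]
gripper_width: 0.747
grasp_force: 0.0
```

```bash
python3 - <<'E'
from h import *
print(bot.get_obs()['eef_pos'],bot.get_obs()['contact_force'])
c=grab('wrist','w1.png');s=grab('side')
d=s['img'][120:280,190:350][:,:,::-1]
cv2.imwrite('pics/g1.png',np.hstack([c['img'][:,:,::-1][:,100:540],cv2.resize(d,(360,400))]))
E
```

```text
[0.60798671 0.03771883 0.04460059] [0.78022292 0.98141615 0.09910807]
```

View pics/g1.png

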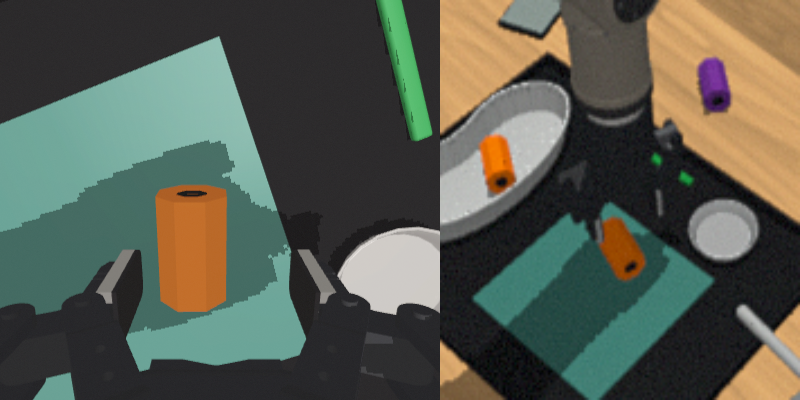

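The cap is between the fingers, but 12 mm off in x because the last move fell short. I'll correct that and grip.

Request:
jog_arm(
  deltas=[
    [-0.006,0.0015,-0.004,0,0,0,0.75],
    [-0.0055,0.001,-0.004,0,0,0,0.75],
    [0,0,-0.0065,0,0,0,0.75],
    [0,0,0,0,0,0,0.75],
    [0,0,0,0,0,0,0.75],
  ],
)

```text
t: 1.95
eef_pos: [0.5947, 0.0402, 0.0279]
tool_rot: [-0.0, 0.792, 0.61, -0.0]
contact_force: [-0.4, 0.6, -0.6]
gripper_width: 0.748
grasp_force: 0.0
```

Request:
jog_arm(
  deltas=[
    [0.001,0,0.002,0,0,0,0.5],
    [0,0,0,0,0,0,0.2],
    [0,0,0,0,0,0,0.0],
    [0,0,0,0,0,0,0],
    [0,0,0,0,0,0,0],
    [0,0,0,0,0,0,0],
    [0,0,0,0,0,0,0],
  ],
  newtons=60,
)

```text
t: 2.65
eef_pos: [0.5973, 0.0402, 0.0344]
tool_rot: [0.001, 0.792, 0.61, 0.001]
contact_force: [-9.3, -0.6, 33.5]
gripper_width: 0.199
grasp_force: 52.8
```

Request:
jog_arm(
  deltas=[
    [0,0,0.008,0,0,0,0],
    [0,0,0.03,0,0,0,0],
    [0,0,0.04,0,0,0,0],
    [0,0,0.04,0,0,0,0],
    [0,0,0.02,0,0,0,0],
    [0,0,0,0,0,0,0],
    [0,0,0,0,0,0,0],
  ],
)

```text
t: 3.35
eef_pos: [0.5957, 0.0402, 0.1683]
tool_rot: [0.0, 0.792, 0.61, 0.0]
contact_force: [-0.1, -0.3, 0.3]
gripper_width: 0.002
grasp_force: 0.0
```

```bash
python3 - <<'E'
from h import *
o=bot.get_obs();print(o['eef_pos'],o['gripper_width'],o['grasp_force'],o['contact_force'],o['q'])
c=grab('wrist');s=grab('side')
d=s['img'][100:260,190:350][:,:,::-1]
cv2.imwrite('pics/g2.png',np.hstack([c['img'][:,:,::-1][:,100:540],cv2.resize(d,(360,400))]))
E
```

```text
[0.59570866 0.04021104 0.16825599] 0.0024564121333767665 0.0 [-0.13036149 -0.3414555   0.31537014] [-0.21564068  0.41377506  0.05667186  1.81162128 -0.028759    0.91649699
 -0.40425505]
```

View pics/g2.png

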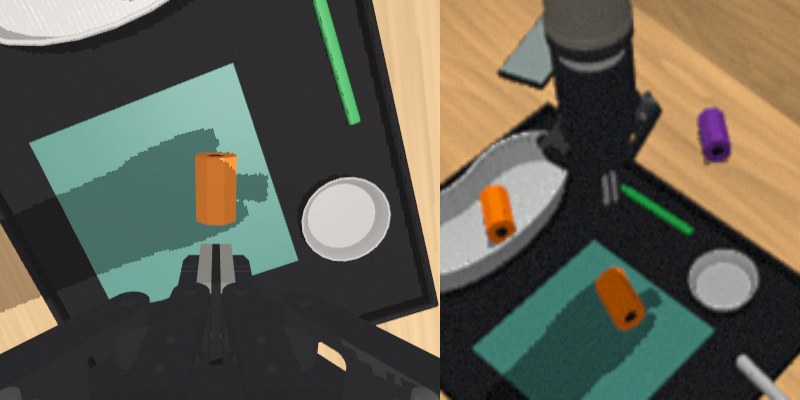

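The cap was not caught: it is still on the mat with the fingers shut above it. I'll check where the fingertips really are and whether the cap moved.

```bash
python3 - <<'E'
from h import *
c=grab('wrist');s=grab('side');e=grab('scene');o=bot.get_obs()
p=o['eef_pos']
print('tcp',p)
for t in(0,.01,.022,.035): print(t,proj(c,p-[0,0,t]).round(0),proj(s,p-[0,0,t]).round(0),proj(e,p-[0,0,t]).round(0))
x0=[.597,.04]
mk=[mask(q,proj(q,[*x0,.022])) for q in(c,s,e)]
for q,m in zip((c,s,e),mk): print(fitcap([q],[m],[*x0,[1.31]],.022))
d=s['img'][140:260,210:350][:,:,::-1];f=e['img'][140:260,310:450][:,:,::-1]
cv2.imwrite('pics/g3.png',np.vstack([cv2.resize(d,(700,290),interpolation=2),cv2.resize(f,(700,290),interpolation=2)]))
E
```

```text
tcp [0.59504875 0.04010657 0.16687941]
0 [318. 264.] [264. 179.] [379. 189.]
0.01 [318. 255.] [264. 182.] [378. 191.]
0.022 [317. 245.] [265. 186.] [378. 194.]
0.035 [317. 235.] [265. 190.] [377. 198.]
(array([0.59605059, 0.04058295, 1.30710524]), np.float64(0.02912065786406126))
(array([0.59686296, 0.04018468, 1.31557944]), np.float64(0.09028631652907082))
(array([0.59672105, 0.04038865, 1.30201691]), np.float64(0.09169323082692671))
```

Request:
jog_arm(
  deltas=[
    [0,0,-0.04,0,0,0,0.7],
    [0,0,0,0,0,0,0.7],
    [0,0,0,0,0,0,0.7],
    [0.001,0,-0.04,0,0,0,0.7],
    [0,0,-0.035,0,0,0,0.7],
    [0,0,-0.015,0,0,0,0.7],
    [0,0,-0.004,0,0,0,0.7],
    [0,0,0,0,0,0,0.5],
    [0,0,0,0,0,0,0.5],
    [0,0,0,0,0,0,0.5],
  ],
  newtons=40,
)

```text
t: 4.6
eef_pos: [0.598, 0.0403, 0.0359]
tool_rot: [0.001, 0.792, 0.61, 0.001]
contact_force: [-1.0, -0.3, 0.6]
gripper_width: 0.501
grasp_force: 0.0
```

```bash
python3 - <<'E'
from h import *
c=grab('wrist');s=grab('side')
d=s['img'][140:260,210:330][:,:,::-1]
cv2.imwrite('pics/g4.png',np.hstack([c['img'][:,:,::-1][:,100:500],cv2.resize(d,(400,400),interpolation=2)]))
E
```

```text
(no output)
```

View pics/g4.png

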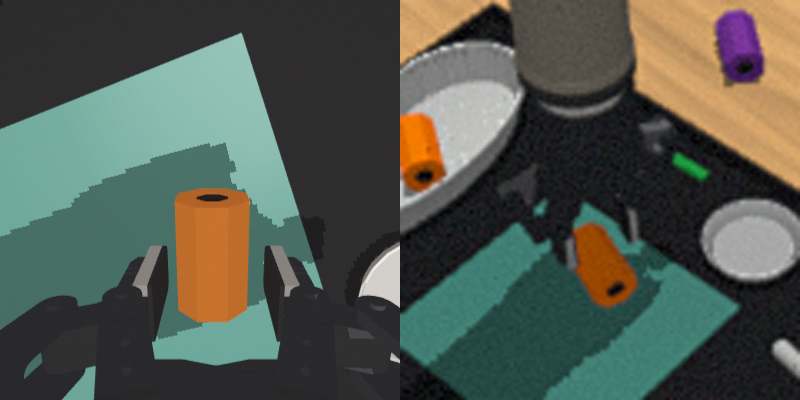

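Request:
jog_arm(
  deltas=[
    [-0.001,0,-0.004,0,0,0,0.5],
    [0,0,-0.003,0,0,0,0.5],
    [0,0,0,0,0,0,0.42],
    [0,0,0,0,0,0,0.36],
    [0,0,0,0,0,0,0.36],
  ],
  newtons=20,
)

```text
t: 5.2
eef_pos: [0.5956, 0.0401, 0.0273]
tool_rot: [-0.0, 0.792, 0.61, -0.0]
contact_force: [-1.6, -0.0, 1.4]
gripper_width: 0.371
grasp_force: 17.7
```

Request:
jog_arm(
  deltas=[
    [0,0,0,0,0,0,0.2],
    [0,0,0,0,0,0,0.0],
    [0,0,0,0,0,0,0],
  ],
  newtons=30,
)

```text
t: 5.5
eef_pos: [0.5957, 0.0402, 0.0273]
tool_rot: [-0.0, 0.792, 0.61, -0.0]
contact_force: [-1.6, 0.2, 3.9]
gripper_width: 0.362
grasp_force: 26.9
```

Solid now: it stopped at 0.36. I'll raise the grip force and lift.

Request:
jog_arm(
  deltas=[
    [0,0,0,0,0,0,0.0],
    [0,0,0,0,0,0,0],
    [0,0,0.003,0,0,0,0],
    [0,0,0.005,0,0,0,0],
    [0,0,0.01,0,0,0,0],
    [0,0,0,0,0,0,0],
  ],
  newtons=45,
)

```text
t: 6.1
eef_pos: [0.5971, 0.0403, 0.0466]
tool_rot: [0.001, 0.792, 0.61, 0.001]
contact_force: [0.6, -0.4, -0.9]
gripper_width: 0.314
grasp_force: 40.2
```

Request:
jog_arm(
  deltas=[
    [0,0,0.01,0,0,0,0],
    [0,0,0.02,0,0,0,0],
    [0,0,0.0,0,0,0,0],
  ],
  newtons=30,
)

```text
t: 6.4
eef_pos: [0.5977, 0.0403, 0.0778]
tool_rot: [0.001, 0.792, 0.61, 0.002]
contact_force: [-0.3, 1.0, -0.3]
gripper_width: 0.317
grasp_force: 40.2
```

```bash
python3 - <<'E'
from h import *
o=bot.get_obs();print(o['eef_pos'],o['gripper_width'],o['grasp_force'],o['contact_force'],o['q'])
c=grab('wrist');s=grab('side')
d=s['img'][110:260,200:350][:,:,::-1]
cv2.imwrite('pics/g5.png',np.hstack([c['img'][:,:,::-1][:,100:500],cv2.resize(d,(400,400),interpolation=2)]))
E
```

```text
[0.5976922  0.04032933 0.07778447] 0.3167386710623605 40.20863133715466 [-0.29395025  1.00221795 -0.26395322] [-0.20734755  0.5320893   0.04713094  1.86961636 -0.03548184  0.73615127
 -0.39883017]
```

View pics/g5.png

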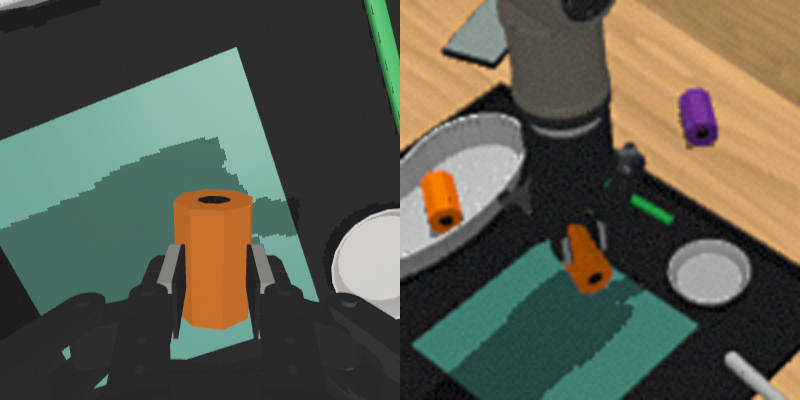

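The cap is held and level. I'll fit its pose in the gripper, freeing z and pitch.

```bash
cat >> h.py <<'E'
def fit5(x0,cams=('wrist','side','scene')):
    cs=[grab(n) for n in cams]; ms=[mask(c,proj(c,x0[:3])) for c in cs]
    M=[cv2.resize(m,(2560,1600),interpolation=cv2.INTER_LINEAR)>127 for m in ms]
    def cost(v):
        J=0
        for c,m,w in zip(cs,M,(2,1,1)):
            s=sil(c,prism(v[:3],v[3],v[4]))>0; J+=w*(1-(s&m).sum()/(s|m).sum())
        return J
    S=np.vstack([x0]+[np.array(x0)+np.eye(5)[i]*d for i,d in enumerate((.006,.006,.006,.1,.1))])
    r=minimize(cost,x0,method='Nelder-Mead',options=dict(initial_simplex=S,maxiter=200)); return r.x,r.fun
E
python3 - <<'E'
from h import *
p=bot.get_obs()['eef_pos']
for dz in (-.004,-.014):
    v,f=fit5([p[0],p[1],p[2]+dz,1.314,0]); print(v.round(4),f,'rel tcp',(v[:3]-p).round(4))
E
```

```text
[0.5952 0.0409 0.0667 1.3509 0.0172] 1.0253206869884643 rel tcp [-0.001   0.0006 -0.009 ]
[ 0.5945  0.0405  0.0657  1.3442 -0.0894] 1.0295125450676208 rel tcp [-0.0016  0.0002 -0.0099]
```

Request:
jog_arm(
  deltas=[
    [0,0,0.025,0,0,0.04,0],
    [0,0,0.025,0,0,0.04,0],
    [0,0,0.02,0,0,0.04,0],
    [-0.004,-0.025,0.003,0,0,0.04,0],
    [-0.004,-0.025,0,0,0,0.04,0],
    [-0.004,-0.025,0,0,0,0.01,0],
    [-0.004,-0.025,0,0,0,0,0],
    [0,-0.025,0,0,0,0,0],
    [0,-0.012,0,0,0,0,0],
    [0,0,0,0,0,0,0],
  ],
)

```text
t: 7.8
eef_pos: [0.5795, -0.0988, 0.148]
tool_rot: [0.0, 0.725, 0.689, -0.0]
contact_force: [-0.6, -0.5, -1.0]
gripper_width: 0.316
grasp_force: 40.2
```

```bash
python3 - <<'E'
from h import *
p=bot.get_obs()['eef_pos'];o=bot.get_obs();print(p,R.from_quat(o['tool_rot'][[1,2,3,0]]).as_matrix()[:,:2].T.round(3),o['gripper_width'],o['q'])
v,f=fit5([p[0],p[1],p[2]-.008,1.52,0]); print(v.round(4),f,'rel tcp',(v[:3]-p).round(4))
c=grab('wrist','w6.png');s=grab('side');e=grab('scene')
print(proj(c,[.578,-.17,.14]),proj(c,[.571,-.33,.14]))
d=s['img'][180:330,270:420][:,:,::-1]
cv2.imwrite('pics/g6.png',np.hstack([c['img'][:,:,::-1][:,120:520],cv2.resize(d,(400,400),interpolation=2)]))
E
```

```text
[ 0.57954485 -0.09883852  0.14800301] [[ 0.051  0.999 -0.001]
 [ 0.999 -0.051 -0.   ]] 0.3164048716317897 [ 0.034388    0.42463719  0.03603337  1.84814764 -0.01841145  0.86938944
  0.02772172]
[ 0.5786 -0.0979  0.139   1.544  -0.0405] 1.1143883692390082 rel tcp [-0.0009  0.0009 -0.009 ]
[319.47491666 386.05966379] [319.56892675 584.52261793]
```

View pics/g6.png

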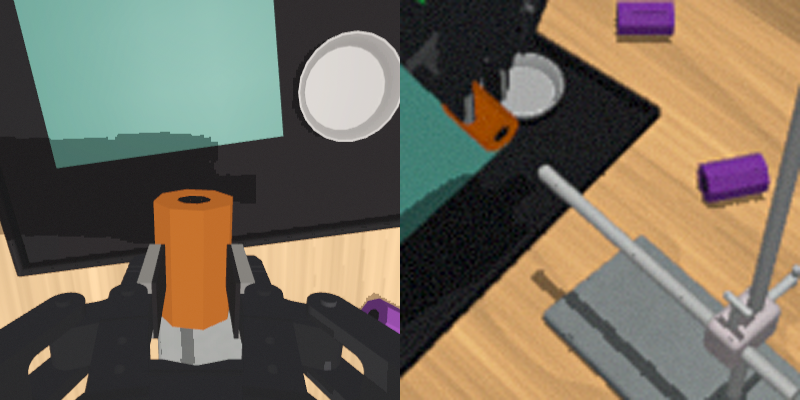

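Lined up: the cap is ~44 mm short of the tip, at the right height. Advancing along the rod.

Request:
jog_arm(
  deltas=[
    [0.002,-0.015,0.001,0,0,0,0],
    [-0.001,-0.015,0,0,0,0,0],
    [0,-0.008,0,0,0,0,0],
    [0,-0.004,0,0,0,0,0],
    [0,-0.003,0,0,0,0,0],
    [0,0,0,0,0,0,0],
  ],
)

```text
t: 8.7
eef_pos: [0.5807, -0.1422, 0.1491]
tool_rot: [-0.0, 0.724, 0.69, -0.0]
contact_force: [0.3, 0.1, -1.3]
gripper_width: 0.317
grasp_force: 40.2
```

Request:
jog_arm(
  deltas=[
    [0,-0.003,0,0,0,0,0],
    [0,-0.002,0,0,0,0,0],
    [0,0,0,0,0,0,0],
  ],
)

```text
t: 9.0
eef_pos: [0.5805, -0.1457, 0.1489]
tool_rot: [-0.001, 0.724, 0.69, 0.0]
contact_force: [-1.8, 3.4, 0.0]
gripper_width: 0.313
grasp_force: 40.2
```

Request:
jog_arm(
  deltas=[
    [0,-0.002,0,0,0,0,0],
    [0,0,0,0,0,0,0],
  ],
)

```text
t: 9.2
eef_pos: [0.5797, -0.1491, 0.1487]
tool_rot: [-0.001, 0.724, 0.69, -0.001]
contact_force: [-2.7, 1.3, -1.9]
gripper_width: 0.311
grasp_force: 39.8
```

```bash
python3 - <<'E'
from h import *
o=bot.get_obs();p=o['eef_pos'];print(p,o['contact_force'],o['torque'])
e=grab('scene');s=grab('side')
v,f=fit5([p[0]-.001,p[1]+.001,p[2]-.009,1.52,0]);print(v.round(4),f)
a=s['img'][200:300,270:390][:,:,::-1];b=e['img'][110:210,270:390][:,:,::-1]
cv2.imwrite('pics/g7.png',np.hstack([cv2.resize(a,(400,400),interpolation=2),cv2.resize(b,(400,400),interpolation=2)]))
E
```

```text
[ 0.57972316 -0.1490934   0.14865571] [-2.67844502  1.25064343 -1.87196713] [ 0.31116987  0.65289106 -0.09695977]
[ 0.5788 -0.1482  0.1403  1.5418 -0.1325] 1.1389518502034512
```

View pics/g7.png

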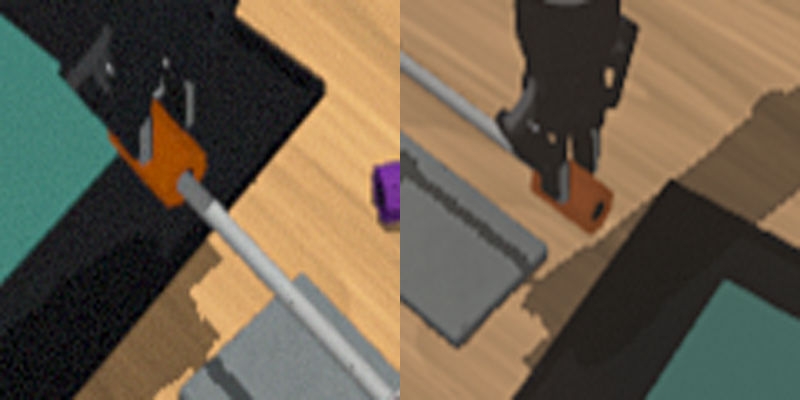

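The rod is at the hole mouth. I'll keep pressing gently and watch the force.

Request:
jog_arm(
  deltas=[
    [-0.001,-0.002,0,0,0,0,0],
    [0,-0.002,0,0,0,0,0],
    [0,0,0,0,0,0,0],
  ],
)

```text
t: 9.75
eef_pos: [0.5795, -0.1527, 0.1491]
tool_rot: [-0.0, 0.724, 0.69, -0.0]
contact_force: [-3.9, 1.9, -1.9]
gripper_width: 0.314
grasp_force: 39.8
```

Request:
jog_arm(
  deltas=[
    [-0.0015,-0.003,0,0,0,0,0],
    [0,-0.003,0,0,0,0,0],
    [0,0,0,0,0,0,0],
  ],
)

```text
t: 10.05
eef_pos: [0.5789, -0.16, 0.1496]
tool_rot: [0.001, 0.724, 0.69, 0.0]
contact_force: [-1.6, 0.1, -2.0]
gripper_width: 0.317
grasp_force: 27.0
```

The cap slides freely past the dimple depth, so the bored end is the one facing the rod. Continuing home.

Request:
jog_arm(
  deltas=[
    [0,-0.004,0,0,0,0,0],
    [-0.001,-0.004,0,0,0,0,0],
    [0,-0.004,0,0,0,0,0],
    [0,0,0,0,0,0,0],
  ],
  newtons=40,
)

```text
t: 10.45
eef_pos: [0.5777, -0.1722, 0.1496]
tool_rot: [0.001, 0.724, 0.689, 0.0]
contact_force: [0.7, -0.1, 0.1]
gripper_width: 0.307
grasp_force: 37.2
```

Request:
jog_arm(
  deltas=[
    [0,-0.003,0,0,0,0,0],
    [0,-0.003,0,0,0,0,0],
    [0,-0.002,0,0,0,0,0],
    [0,0,0,0,0,0,0],
  ],
)

```text
t: 10.85
eef_pos: [0.5775, -0.1786, 0.1492]
tool_rot: [-0.0, 0.724, 0.69, 0.0]
contact_force: [0.3, 0.6, 0.3]
gripper_width: 0.307
grasp_force: 37.3
```

Request:
jog_arm(
  deltas=[
    [0,-0.003,0,0,0,0,0],
    [0,-0.002,0,0,0,0,0],
    [0,0,0,0,0,0,0],
  ],
)

```text
t: 11.15
eef_pos: [0.5775, -0.1793, 0.1489]
tool_rot: [-0.002, 0.723, 0.691, 0.001]
contact_force: [-1.2, 10.2, 0.9]
gripper_width: 0.301
grasp_force: 37.4
```

It has bottomed at the predicted depth, with 10 N axial force. I'll press a little more and hold, then pull off.

Request:
jog_arm(
  deltas=[
    [0,-0.002,0,0,0,0,0],
    [0,0,0,0,0,0,0],
    [0,0,0,0,0,0,0],
    [0,0,0,0,0,0,0],
  ],
)

```text
t: 11.55
eef_pos: [0.5775, -0.1796, 0.1488]
tool_rot: [-0.003, 0.722, 0.692, 0.002]
contact_force: [-1.1, 13.7, 2.4]
gripper_width: 0.309
grasp_force: 37.3
```

```bash
python3 - <<'E'
from h import *
o=bot.get_obs();p=o['eef_pos'];print(p,o['contact_force'],o['torque'])
for b in((0,0),(0,-.1)):
    v,f=fit5([p[0]-.001,p[1]+.001,p[2]-.009,1.52,b[1]],('side','side','scene'));print(v.round(4),f)
E
```

```text
[ 0.57749571 -0.17955519  0.14880026] [-1.07320505 13.74767631  2.42915971] [3.14009787 0.26709886 0.02218159]
[ 0.5772 -0.179   0.14    1.498  -0.0155] 1.7080730510483473
[ 0.5773 -0.1787  0.1398  1.5139 -0.0807] 1.7045355024358142
```

Fully home: it does not advance under 14 N. Pulling off.

Request:
jog_arm(
  deltas=[
    [0,0.007,0,0,0,0,0],
    [0,0.005,0,0,0,0,0],
    [0.0005,0.008,0,0,0,0,0],
    [0.0005,0.008,0,0,0,0,0],
    [0.0005,0.008,0,0,0,0,0],
    [0.0005,0.008,0,0,0,0,0],
    [0.0005,0.008,0,0,0,0,0],
    [0,0.01,0,0,0,0,0],
    [0,0.02,0,0,0,0,0],
    [0,0.02,0,0,0,0,0],
  ],
)

```text
t: 12.85
eef_pos: [0.5797, -0.083, 0.1492]
tool_rot: [0.0, 0.724, 0.69, 0.0]
contact_force: [0.8, 0.3, 0.3]
gripper_width: 0.308
grasp_force: 37.0
```

Request:
jog_arm(
  deltas=[
    [0,0.02,0.03,0,0,0,0],
    [0,0.02,0.03,0,0,0,0],
    [0,0.02,0.03,0,0,0,0],
    [0,0.02,0.03,0,0,0,0],
    [0,0.02,0.03,0,0,0,0],
    [0,0,0,-0.13,0,0,0],
    [0,0,0,-0.13,0,0,0],
    [0,0,0,-0.13,0,0,0],
    [0,0,0,-0.13,0,0,0],
    [0,0,0,0,0,0,0],
  ],
)

```text
t: 13.85
eef_pos: [0.579, 0.0219, 0.2969]
tool_rot: [0.186, 0.696, 0.67, -0.178]
contact_force: [-0.0, 0.7, -1.4]
gripper_width: 0.308
grasp_force: 37.1
```

```bash
python3 - <<'E'
from h import *
o=bot.get_obs();print(o['q'].round(2));print(R.from_quat(o['tool_rot'][[1,2,3,0]]).as_matrix().round(3))
E
```

```text
[-0.44  0.35  0.03  1.7   0.48  1.34 -0.61]
[[ 0.038  0.999  0.001]
 [ 0.867 -0.033 -0.497]
 [-0.497  0.02  -0.868]]
```

Request:
jog_arm(
  deltas=[
    [0,0,0,-0.12,0,0,0],
    [0,0,0,-0.12,0,0,0],
    [0,0,0,-0.12,0,0,0],
    [0,0,0,-0.12,0,0,0],
    [0,0,0,-0.12,0,0,0],
    [0,0,0,-0.12,0,0,0],
    [0,0,0,-0.12,0,0,0],
    [0,0,0,-0.12,0,0,0],
    [0,0,0,-0.09,0,0,0],
    [0,0,0,0,0,0,0],
  ],
)

```text
t: 14.85
eef_pos: [0.579, 0.0153, 0.2966]
tool_rot: [0.51, 0.511, 0.489, -0.49]
contact_force: [-1.0, 0.1, -0.2]
gripper_width: 0.308
grasp_force: 37.2
```

```bash
python3 - <<'E'
from h import *
o=bot.get_obs();print(o['q'].round(2));print(R.from_quat(o['tool_rot'][[1,2,3,0]]).as_matrix().round(3))
e=grab('scene');s=grab('side')
p=o['eef_pos'];u=proj(s,p).astype(int);w=proj(e,p).astype(int)
a=s['img'][max(u[1]-60,0):u[1]+60,u[0]-60:u[0]+60][:,:,::-1];b=e['img'][max(0,w[1]-60):w[1]+60,w[0]-60:w[0]+60][:,:,::-1]
cv2.imwrite('pics/g8.png',np.hstack([cv2.resize(a,(400,400),interpolation=2),cv2.resize(b,(400,400),interpolation=2)]))
E
```

```text
[-0.76  0.8   0.2   1.71  0.98  1.84 -1.  ]
[[ 0.042  0.999 -0.002]
 [-0.    -0.002 -1.   ]
 [-0.999  0.042  0.   ]]
```

View pics/g8.png

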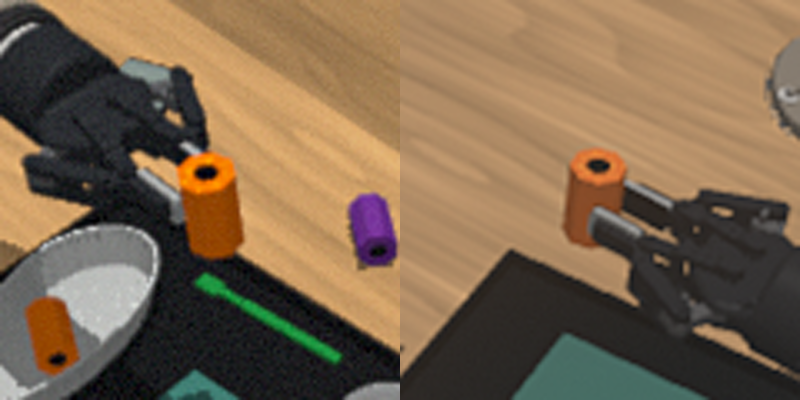

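Both views show the cap upright with its bored end up, clear of everything and over the tray. A quick tilt check, then I'll settle and hand in.

Request:
jog_arm(
  deltas=[
    [0,0,0,0,0,0,0],
    [0,0,0,0,0,0,0],
    [0,0,0,0,0,0,0],
    [0,0,0,0,0,0,0],
    [0,0,0,0,0,0,0],
  ],
)

```text
t: 15.45
eef_pos: [0.5798, 0.0162, 0.2994]
tool_rot: [0.512, 0.512, 0.488, -0.487]
contact_force: [-0.4, 0.4, -0.6]
gripper_width: 0.307
grasp_force: 37.2
```

```bash
python3 - <<'E'
from h import *
p=bot.get_obs()['eef_pos']
for b in (-1.45,-1.69):
    v,f=fit5([p[0],p[1]-.009,p[2],1.53,b],('side','side','scene'));print(v.round(3),f)
E
```

```text
[ 0.575  0.002  0.307  0.776 -0.899] 0.7559792984706624
[ 0.58   0.009  0.299  0.069 -1.561] 0.536189870891215
```

```bash
python3 -c "
from station import bot
print(bot.hand_in())"
```

```text
the job is handed in; nothing more can be done
None
```

I found the bored end by feel on the first try, pushed the cap fully home on the rod, and pulled it off. I handed in with the gripper still holding it bore up, within about 0.01 rad of vertical and 0.30 m above the bench over the tray; the hand-in gave no verdict.

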